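# Sweep the loose caps into the tray's trough

## Robot

A 7-joint arm with a two-finger parallel gripper is mounted at the origin on the work surface. World frame = base frame: x ahead of the robot, y to its left, z up, the work surface at z = 0. Lengths are in m, angles in rad, forces in N, time in s.
With the tool pointing down it reaches from about 0.4 to 0.875 m from the base axis. Payload 6.5 kg.
Tool frame: the origin (TCP) lies between the finger pads; the fingertips stand tip_extent ahead of it and the grasp point (between the pads) lies 2 mm behind it (tip_extent is the distance from the TCP to the fingertips, in m); y points along the fingers, x is the direction in which the jaws open and shut, and the axes are right-handed (so a half turn about y gives the same grasp; the last joint's range is limited). The gripper opens to 85 mm and grips with 20 to 120 N. Pads are 22 mm wide; open, the fingers measure 114 mm over their backs; the gripper's body (76 mm by 85 mm) begins 54 mm behind the grasp point. The pads swing forward as they close: fully open they stand 13 mm farther back than shut.
Start: joints at [1.26, 0.536, -0.004, 1.538, 0.003, 1.067, -0.071], TCP at [0.158, -0.631, 0.248] pointing down, gripper open.
Joint ranges: [-2.7, 2.7], [-0.37, 2.16], [-1.27, 1.26], [0.24, 2.4], [-1.31, 4.45], [0.19, 1.91], [-2.76, 2.76]. Speed limits (rad/s): [2.39, 2.39, 3.14, 3.14, 3.14, 3.14, 3.14].

## Interface

Orientations are given as a unit quaternion [w, x, y, z].
In Python, from bench import * gives the robot as it stands.
- The arm moves only by the shell command python3 -m creep 'ROWS' [OPENING] [FORCE]. ROWS is JSON, a list of rows, each a list of 2 entries, a list of its own where there are three numbers: the shift along the world's x, y, z in m, then the turn, a rotation vector about the world's x, y, z in rad. A call has 1 to 5 rows; each row is the pose to reach, as a shift and turn from the pose measured when the call began; what a row does not reach only later rows make up. A row lasts 1/10 s, in which the tool goes at most 50 mm and 8.59 degrees, less where a joint would pass 70% of its speed; a pose out of reach is approached as far as the arm can. A call with a gripper value outside its range is refused whole. OPENING is the finger opening in m, from 0 to 0.0854, set as the call begins (- or left out, the last holds). The fingers move at their own pace and stop on an object; FORCE is the grip in N (left out, the last holds). Time passes only in rows, so rows that repeat a pose let the fingers close. It gives the time, the measured TCP pose, the force and the opening at its end, in the units of the state.
- get_obs(): the state, without advancing time (a new reading comes with each control period).
- snapshot(name): name is "scene" or "top"; returns a dict with "color" (420x560x3 uint8, red, green, blue), "K" (3x3 intrinsics, pixels), "eye" and "attitude" of the camera in the world. Camera axes: x right, y down, z forward; pixel columns grow to the right and rows downward; lengths in m; the calibration is good to about 2 mm. A picture is of the moment at which its call begins. There is no depth.
- hand_in(): hands the job in, once; it reports no verdict.
The state is a dict: "t": time; "joints": joint angles; "dq": joint speeds; "effort": joint torques, N m; "tool_pos": TCP position; "orientation": TCP orientation; "force": force on the tool from outside, world axes, zero at the start; "wrist_torque": the same for the moment, N m; "opening": finger opening in m.
Only numpy, scipy, OpenCV 4.12 (cv2) and the standard library are available. Lean on these libraries where they do the work, as an engineer would, in place of code of your own. Each camera call takes 0.05 s, during which the arm holds its last target. There are 200 camera calls.

## Task

With the gripper's fingers, sweep the three loose screw caps along the sorting tray's deck and over its edge into the trough. Only push the caps: do not pinch them, press hard on them or lift them. Leave the two glass vials on the deck standing where they are, and leave everything else on the bench alone.

Things in the scene. Friction and masses are not known exactly. Their poses are not given: they have to be found in the camera images.
- tray: steel sorting tray, fixed to the bench; origin on the bench, z up, x across the deck towards the trough. The flat deck, 40 mm above the bench, spans x -120 to +100 mm, y -140 to +140 mm. Side rims 6 mm thick, 10 mm above the deck, along y = +-143 mm; no rim at the -x edge. At x = +100 mm the deck drops sheer, with no lip, into the trough
- trough (a point): middle of the trough's floor, 138 mm from the tray's origin along its x: an open channel along the deck's edge, x 100 to 176 mm and y -140 to +140 mm in the tray's frame, floor 4 mm above the bench, its outer walls 55 mm above the bench
- cap0_center (a point): centre of a loose black plastic screw cap, a flat disc 32 mm across and 16 mm high (about 12 g), lying on the deck, its centre 8 mm above it
- cap1_center (a point): centre of a loose black plastic screw cap, a flat disc 32 mm across and 16 mm high (about 12 g), lying on the deck, its centre 8 mm above it
- cap2_center (a point): centre of a loose black plastic screw cap, a flat disc 32 mm across and 16 mm high (about 12 g), lying on the deck, its centre 8 mm above it
- vial0_center (a point): centre of a standing filled glass vial with a crimped metal top, 22 mm across and 45 mm tall (about 30 g), on the deck among the caps, its centre 22.5 mm above it; to be left standing
- vial1_center (a point): centre of a standing filled glass vial with a crimped metal top, 22 mm across and 45 mm tall (about 30 g), on the deck among the caps, its centre 22.5 mm above it; to be left standing
- reagent: bystander: reagent bottle 70 mm across, 150 mm tall, loose on the bench to the left; origin under its base
- beaker: bystander: glass beaker 72 mm across, 90 mm tall, loose on the bench to the left; origin under its base
- slidebox: bystander: flat blue slide box 100 x 85 x 30 mm, loose on the bench to the right; origin under its centre
- pot: bystander: jar 64 mm across, 60 mm tall, loose on the bench to the right; origin under its base
Mind the look-alikes: they are no part of the job. What is shaped like the part that bears cap2_center but purple or yellow is not meant. Leave any green look-alike of the part that bears cap0_center alone.

How it is judged:
By the outcome, as a careful person would: the job done as asked, in the order asked, and still so for the second after the job is handed in, with the robot touching nothing.
It also fails if it takes over 64 s, if anything falls off the work surface, if the arm or the gripper's body presses on something with over 40 N, if the wrist force passes 120 N, or if a joint passes its speed limit or range.

## Working session

There is one attempt and no reset: what is moved stays moved. The work goes in short steps, Python scripts to look and compute and a shell command to move; the robot and the scene stay as the last step left them, time stands still between calls to the robot, and variables do not carry over. Pictures are saved under pics/ and viewed, about 8 in all and at most 12, crops included, and the job is handed in when it is done.

```bash
ls; mkdir -p pics; python3 - <<'E'
from bench import *
import cv2,numpy as np
o=get_obs();print({k:np.round(v,3).tolist() for k,v in o.items()})
for n in("scene","top"):
    s=snapshot(n);cv2.imwrite(f"pics/{n}0.png",s["color"][:,:,::-1]);print(n,np.round(s["K"],1).tolist(),s["eye"],s["attitude"])
E
```

```text
pics
{'t': 0.0, 'joints': [1.26, 0.537, -0.004, 1.539, 0.003, 1.067, -0.071], 'dq': [0.0, -0.0, 0.002, -0.001, 0.0, 0.001, 0.0], 'effort': [0.0, -58.341, 1.049, -25.91, 0.012, 0.01, -0.0], 'tool_pos': [0.157, -0.63, 0.247], 'orientation': [0.558, -0.557, 0.436, -0.435], 'force': [-0.763, 0.227, 0.499], 'wrist_torque': [-0.035, 0.025, 0.027], 'opening': 0.086}
scene [[539.3, 0.0, 281.9], [0.0, 539.3, 201.9], [0.0, 0.0, 1.0]] [ 1.3480521  -0.1785916   1.06126075] [-0.27148469  0.7365164   0.58073241 -0.21584606]
top [[459.2, 0.0, 285.7], [0.0, 459.2, 200.4], [0.0, 0.0, 1.0]] [ 0.30477321 -0.01317868  1.23311077] [-0.07445268  0.74171795 -0.66301309  0.06873803]
```

View pics/top0.png

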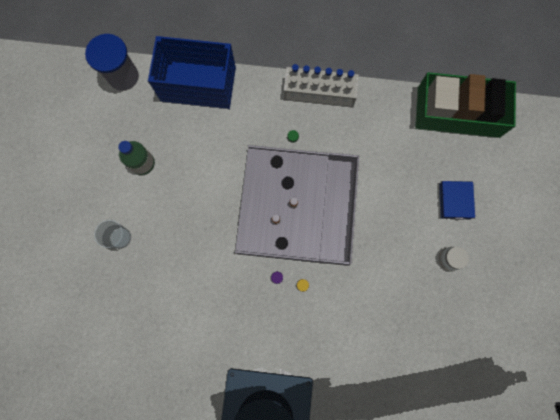

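View pics/scene0.png

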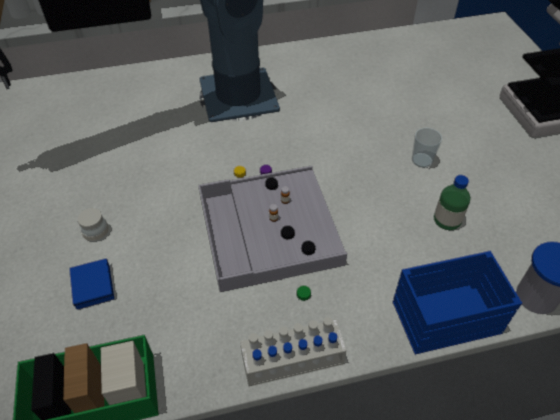

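Top view: the black caps are at about (277,162), (288,183) and (282,243), the vials at (294,202) and (276,219), and the trough is on the right (world −y). The look-alikes, green (293,136), purple (277,277) and yellow (303,285), all lie off the tray. Only the three black discs on the deck match. I'll confirm that with a crop and locate everything.

```bash
cat >h.py <<'E'
from bench import *
import cv2,numpy as np
from scipy.spatial.transform import Rotation as R
def rot(s): return R.from_quat(np.roll(s["attitude"],-1)).as_matrix()
def back(s,uv,z):
    d=rot(s)@np.linalg.inv(s["K"])@np.array([*uv,1.]); return s["eye"]+d*(z-s["eye"][2])/d[2]
def proj(s,p):
    q=rot(s).T@(np.array(p)-s["eye"]); return (s["K"]@q)[:2]/q[2]
def blobs(s,box,thr=60,amin=30):
    x0,y0,x1,y1=box; m=(s["color"].max(2)<thr).astype(np.uint8)[y0:y1,x0:x1]
    n,_,st,c=cv2.connectedComponentsWithStats(m)
    return [(c[i]+[x0,y0],st[i,4]) for i in range(1,n) if st[i,4]>=amin]
E
python3 - <<'E'
from h import *
s=snapshot("top")
for nm,(u,v),z in[("TLrim",(248,148),.05),("BLrim",(235,254),.05),("TRout",(357,155),.055),("BRout",(351,265),.055),("vialA",(294,202),.085),("vialB",(276,219),.085)]: print(nm,back(s,(u,v),z).round(4))
for c,a in blobs(s,(240,152,322,258)): print("cap",c.round(1),a,back(s,c,.054).round(4))
c=snapshot("scene")
for b,a in blobs(c,(200,165,345,285)): print("scene",b.round(1),a,back(c,b,.048).round(4))
for u,v in((286,191),(274,209)): print("vial scene top",back(c,(u,v),.085).round(4))
im=cv2.resize(s["color"][130:300,220:380],None,fx=4.4,fy=3.5*4.4/3.5*0.8,interpolation=cv2.INTER_CUBIC)
im=cv2.resize(s["color"][132:272,225:370],None,fx=4.2,fy=4.2,interpolation=cv2.INTER_CUBIC)
cv2.imwrite("pics/crop0.png",np.clip(im[:,:,::-1]*1.5,0,255).astype(np.uint8))
E
```

```text
TLrim [0.6789 0.1272 0.05  ]
BLrim [0.3929 0.124  0.05  ]
TRout [ 0.6907 -0.1656  0.055 ]
BRout [ 0.3978 -0.1738  0.055 ]
vialA [ 0.5382 -0.0119  0.085 ]
vialB [0.4894 0.0286 0.085 ]
cap [276.4 161.4] 109 [0.6491 0.0467 0.054 ]
cap [287.3 182.5] 113 [0.5949 0.0112 0.054 ]
cap [281.3 243. ] 106 [0.4339 0.0089 0.054 ]
scene [271.3 183.1] 131 [0.4356 0.009  0.048 ]
scene [287.4 232.2] 152 [0.598  0.0113 0.048 ]
scene [308.1 247.6] 156 [0.6524 0.0469 0.048 ]
vial scene top [0.5026 0.0311 0.085 ]
vial scene top [ 0.5512 -0.0099  0.085 ]
```

View pics/crop0.png

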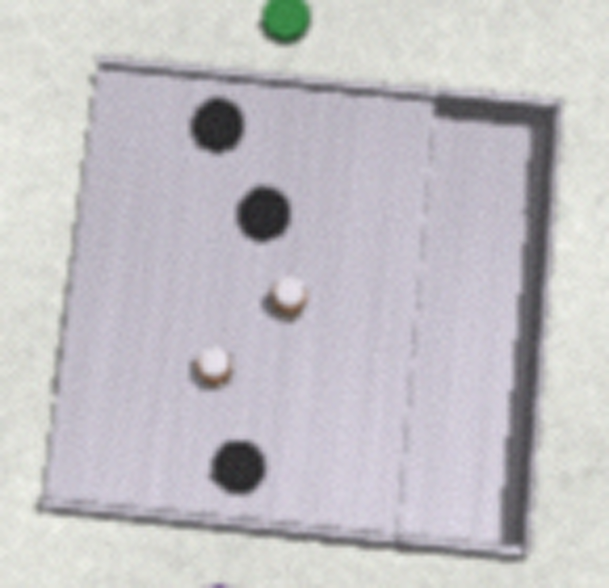

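The crop confirms three black caps and two standing vials on the deck. Next I'll fit the tray frame and express everything in it.

```bash
cat >fit.py <<'E'
from h import *
from scipy.optimize import least_squares
s=snapshot("top");k=lambda u,v:(225+u/4.2,132+v/4.2)
P=[((-.12,.146,.05),k(100,65)),((-.12,-.146,.05),k(43,507)),((.1,.14,.04),k(437,107)),((.1,-.14,.04),k(401,545)),((.178,.146,.055),k(557,103)),((.178,-.146,.055),k(524,555))]
def T(q,p): c,n=np.cos(q[2]),np.sin(q[2]);return np.array([q[0]+c*p[0]-n*p[1],q[1]+n*p[0]+c*p[1],p[2]])
f=lambda q:np.concatenate([proj(s,T(q,p))-uv for p,uv in P])
r=least_squares(f,[.54,0,-1.55]);q=r.x;print("tray",q.round(4),r.fun.round(1))
inv=lambda w:(R.from_euler("z",-q[2]).as_matrix()@(np.array([*w[:2],0])-[q[0],q[1],0]))[:2]
for n,w in dict(cap0=(.650,.0467),cap1=(.596,.0112),cap2=(.4345,.009),vA=back(s,k(289,293),.085),vB=back(s,k(212,366),.085)).items(): print(n,np.round(w[:2],4),"tray",inv(w).round(4))
for y in(.11,.055,-.1):
  for x in(-.09,.098): print("tray",x,y,"->",T(q,(x,y,0)).round(4))
E
python3 fit.py; python3 -c "
import bench;print([n for n in dir(bench) if n[0]!='_'], getattr(bench,'tip_extent',None))"
```

```text
tray [ 0.5399  0.0063 -1.5598] [-0.8 -1.5 -0.5  1.4 -0.2 -0.3 -0.5 -1.1  1.  -0.3  1.   1.6]
cap0 [0.65   0.0467] tray [-0.0392  0.1105]
cap1 [0.596  0.0112] tray [-0.0043  0.0561]
cap2 [0.4345 0.009 ] tray [-0.0039 -0.1054]
vA [ 0.5387 -0.0114] tray [ 0.0176 -0.0014]
vB [0.4889 0.0299] tray [-0.0242 -0.0507]
tray -0.09 0.11 -> [0.6489 0.0975 0.    ]
tray 0.098 0.11 -> [ 0.651  -0.0905  0.    ]
tray -0.09 0.055 -> [0.5939 0.0968 0.    ]
tray 0.098 0.055 -> [ 0.596  -0.0911  0.    ]
tray -0.09 -0.1 -> [0.4389 0.0951 0.    ]
tray 0.098 -0.1 -> [ 0.441  -0.0928  0.    ]
['MotionError', 'get_obs', 'hand_in', 'snapshot', 'tip_extent'] 0.017
```

```bash
python3 -m creep '[[[0.024,0.040,0],[0,0,0.075]],[[0.048,0.080,0],[0,0,0.15]],[[0.072,0.120,0],[0,0,0.225]],[[0.096,0.160,0],[0,0,0.30]],[[0.120,0.200,0],[0,0,0.375]]]' 0.010 20
python3 -m creep '[[[0.024,0.040,0],[0,0,0.075]],[[0.048,0.080,0],[0,0,0.15]],[[0.072,0.120,0],[0,0,0.225]],[[0.096,0.160,0],[0,0,0.30]],[[0.120,0.200,0],[0,0,0.375]]]'
python3 -m creep '[[[0.024,0.040,0],[0,0,0.075]],[[0.048,0.080,0],[0,0,0.15]],[[0.072,0.120,0],[0,0,0.225]],[[0.096,0.160,0],[0,0,0.30]],[[0.120,0.200,0],[0,0,0.375]]]'
```

```text
t: 0.75
tool_pos: [0.2781, -0.4287, 0.248]
orientation: [0.629, -0.629, 0.323, -0.323]
force: [0.5, 0.1, 0.1]
opening: 0.0126
t: 1.25
tool_pos: [0.3988, -0.2271, 0.2482]
orientation: [-0.678, 0.679, -0.199, 0.199]
force: [0.9, -0.6, -0.3]
opening: 0.0099
t: 1.75
tool_pos: [0.5195, -0.0255, 0.2484]
orientation: [-0.704, 0.704, -0.068, 0.068]
force: [0.6, -0.9, -0.3]
opening: 0.0101
```

```bash
python3 -m creep '[[[0.020,0.040,0],[0,0,0.08]],[[0.050,0.080,0],[0,0,0.15]],[[0.075,0.124,-0.02],[0,0,0.20]],[[0.075,0.124,-0.06],[0,0,0.20]],[[0.075,0.124,-0.10],[0,0,0.20]]]'
python3 - <<'E'
from h import *
o=get_obs();print(o["tool_pos"].round(4) if hasattr(o["tool_pos"],"round") else o["tool_pos"],R.from_quat(np.roll(o["orientation"],-1)).as_matrix().round(3)[:,0])
s=snapshot("scene");cv2.imwrite("pics/s1.png",cv2.resize(s["color"][120:300,180:380],None,fx=3.5,fy=3.3)[:,:,::-1])
E
```

```text
t: 2.25
tool_pos: [0.5954, 0.1011, 0.1475]
orientation: [0.707, -0.707, -0.005, 0.003]
force: [1.3, 0.1, -0.9]
opening: 0.0101
[0.5954 0.1011 0.1475] [1.    0.011 0.003]
```

View pics/s1.png

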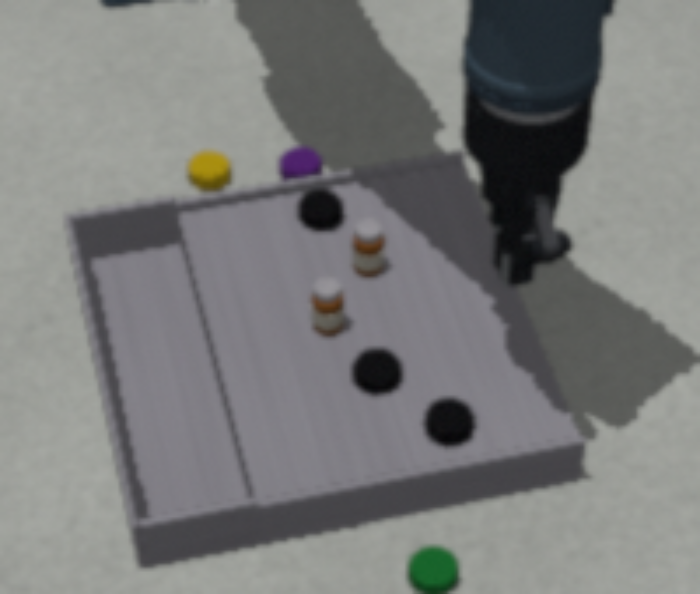

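The vials and caps are undisturbed, and the fingers (crop 525,265) are behind cap1 (crop 378,370). I'll lower them next.

```bash
python3 -m creep '[[[0,0,-0.04],[0,0,0]],[[0,0,-0.07],[0,0,0]],[[0,0,-0.083],[0,0,0]],[[0,0,-0.083],[0,0,0]]]'
python3 -m creep '[[[0,-0.012,0],[0,0,0]],[[0,-0.024,0],[0,0,0]],[[0,-0.036,0],[0,0,0]],[[0,-0.048,0],[0,0,0]],[[0,-0.060,0],[0,0,0]]]'
```

```text
t: 2.7
tool_pos: [0.5906, 0.0982, 0.0585]
orientation: [-0.706, 0.708, -0.0, -0.007]
force: [0.2, -0.1, -0.1]
opening: 0.0099
t: 3.2
tool_pos: [0.5907, 0.0365, 0.0586]
orientation: [-0.706, 0.708, -0.0, -0.006]
force: [-0.2, 0.1, -0.6]
opening: 0.0098
```

```bash
python3 - <<'E'
from h import *
o=get_obs();print(o["tool_pos"].round(4),o["force"],R.from_quat(np.roll(o["orientation"],-1)).as_matrix().round(3))
s=snapshot("scene");cv2.imwrite("pics/s2.png",cv2.resize(s["color"][150:290,200:380],None,fx=4,fy=4)[:,:,::-1])
E
```

```text
[0.5907 0.0365 0.0586] [-0.15980705  0.059948   -0.57478582] [[ 1.    -0.009 -0.008]
 [ 0.008 -0.003  1.   ]
 [-0.009 -1.    -0.003]]
```

View pics/s2.png

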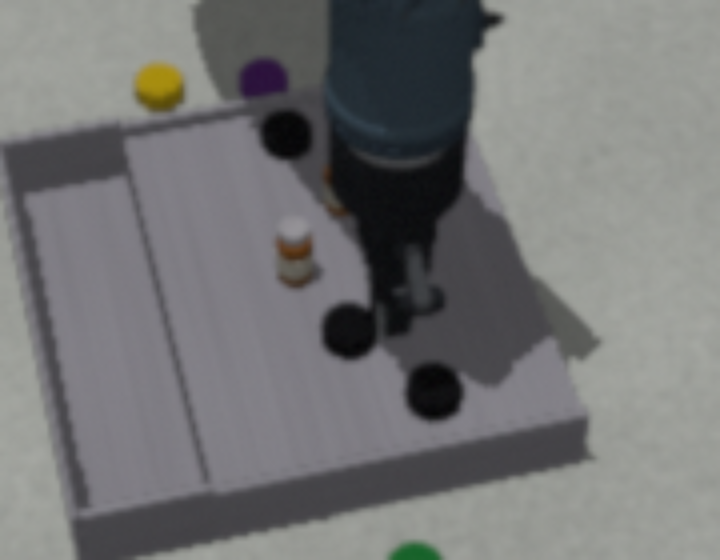

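Crop: the fingertips (395,315) have just reached cap1 (350,330). They sit about 5 mm too near and 4 mm too low, so I'll back off, correct and then push.

```bash
python3 -m creep '[[[0,0.010,0.003],[0,0,0]],[[0.005,0.010,0.004],[0,0,0]],[[0.005,0.010,0.004],[0,0,0]]]'
python3 -m creep '[[[0,-0.010,0],[0,0,0]],[[0,-0.020,0],[0,0,0]],[[0,-0.030,0],[0,0,0]],[[0,-0.040,0],[0,0,0]],[[0.001,-0.050,0],[0,0,0]]]'
```

```text
t: 3.55
tool_pos: [0.5967, 0.0453, 0.0629]
orientation: [-0.706, 0.709, -0.0, -0.005]
force: [0.0, 0.3, -0.1]
opening: 0.0098
t: 4.05
tool_pos: [0.5975, -0.0062, 0.0628]
orientation: [-0.706, 0.709, -0.001, -0.005]
force: [-0.3, 0.4, -0.2]
opening: 0.0098
```

```bash
python3 -m creep '[[[0,-0.010,0],[0,0,0]],[[0,-0.020,0],[0,0,0]],[[0,-0.030,0],[0,0,0]],[[0,-0.040,0],[0,0,0]],[[0,-0.050,0],[0,0,0]]]'
python3 -m creep '[[[0,-0.010,0],[0,0,0]],[[0,-0.020,0],[0,0,0]],[[0,-0.030,0],[0,0,0]],[[0,-0.036,0],[0,0,0]],[[0,-0.036,0],[0,0,0]]]'
python3 - <<'E'
from h import *
s=snapshot("scene");cv2.imwrite("pics/s3.png",cv2.resize(s["color"][150:290,200:380],None,fx=4,fy=4)[:,:,::-1])
E
```

```text
t: 4.55
tool_pos: [0.5975, -0.057, 0.0628]
orientation: [-0.705, 0.709, -0.001, -0.005]
force: [-0.7, 0.7, -0.8]
opening: 0.0099
t: 5.05
tool_pos: [0.5974, -0.0944, 0.0627]
orientation: [-0.705, 0.709, -0.001, -0.005]
force: [0.3, -0.3, -0.4]
opening: 0.01
```

View pics/s3.png

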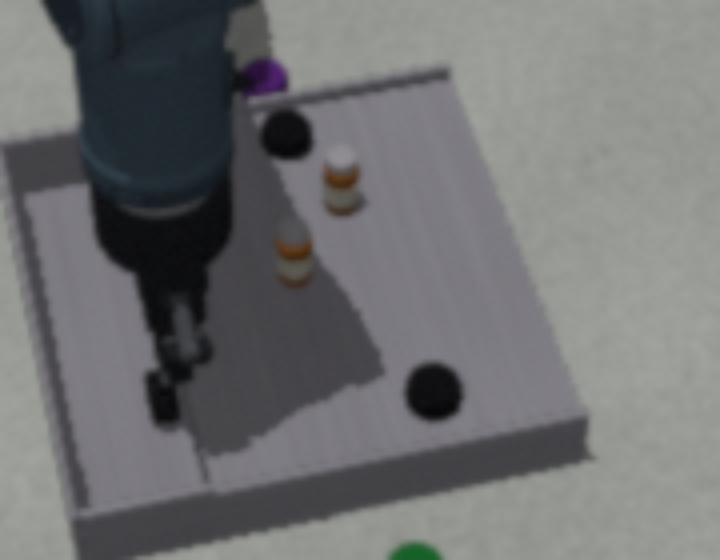

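Cap1 is over the edge, seen on edge at crop (163,398). I'll lift and go behind cap0.

```bash
python3 -m creep '[[[0,0,0.02],[0,0,0]],[[0,0,0.05],[0,0,0]],[[0,0,0.08],[0,0,0]],[[0.02,0.04,0.08],[0,0,0]],[[0.04,0.08,0.08],[0,0,0]]]'
python3 -m creep '[[[0.008,0.04,0],[0,0,0]],[[0.012,0.08,0],[0,0,0]],[[0.012,0.120,0],[0,0,0]],[[0.012,0.120,0],[0,0,0]],[[0.012,0.120,0],[0,0,0]]]'
python3 - <<'E'
from h import *
s=snapshot("scene");cv2.imwrite("pics/s4.png",cv2.resize(s["color"][150:290,200:380],None,fx=4,fy=4)[:,:,::-1])
t=snapshot("top")
for b,a in blobs(s,(200,165,345,285)): print("scene",b.round(1),a,back(s,b,.048).round(4))
print(get_obs()["tool_pos"])
E
```

```text
t: 5.6
tool_pos: [0.6385, -0.0135, 0.1442]
orientation: [-0.705, 0.709, -0.001, -0.003]
force: [2.6, 1.0, -0.2]
opening: 0.0099
t: 6.1
tool_pos: [0.6499, 0.1087, 0.1441]
orientation: [-0.706, 0.709, -0.0, -0.005]
force: [0.2, 0.1, 0.2]
opening: 0.0098
scene [335.6 192. ] 924 [0.5029 0.1594 0.048 ]
scene [271.4 183.2] 125 [0.436 0.009 0.048]
scene [308.  247.6] 150 [0.6524 0.0467 0.048 ]
scene [240.4 249. ] 88 [ 0.6198 -0.1056  0.048 ]
[0.65049688 0.10516363 0.1439539 ]
```

View pics/s4.png

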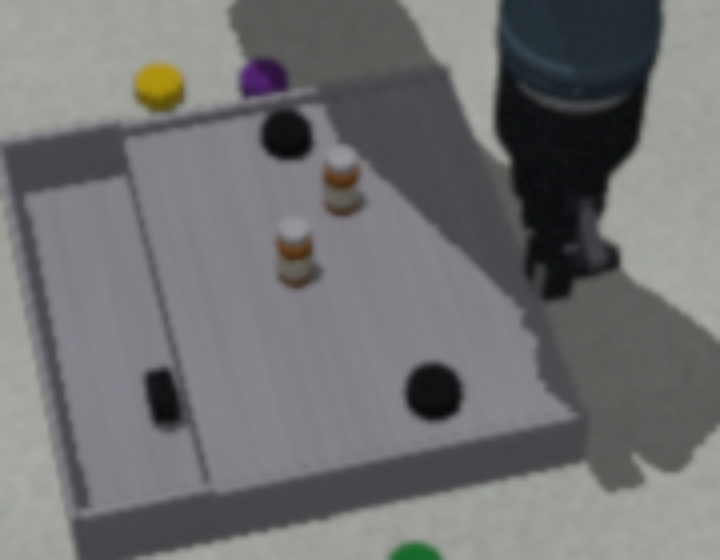

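Crop: cap1 is in the trough, standing on edge at (163,398). The vials at (341,180) and (295,252) are standing. Now cap0.

```bash
python3 -m creep '[[[0,0,-0.04],[0,0,0]],[[0,0,-0.07],[0,0,0]],[[0,0,-0.081],[0,0,0]],[[0,0,-0.081],[0,0,0]],[[0,0,-0.081],[0,0,0]]]'
python3 -m creep '[[[0,-0.005,0],[0,0,0]],[[0,-0.010,0],[0,0,0]],[[0,-0.010,0],[0,0,0]]]'
```

```text
t: 6.7
tool_pos: [0.6515, 0.1049, 0.0642]
orientation: [-0.705, 0.709, -0.001, -0.002]
force: [-0.4, -0.0, 0.5]
opening: 0.01
t: 7.0
tool_pos: [0.6523, 0.0931, 0.0652]
orientation: [-0.705, 0.71, -0.002, -0.001]
force: [-0.3, -0.2, -0.1]
opening: 0.0102
```

```bash
python3 -m creep '[[[-0.001,-0.010,-0.001],[0,0,0]],[[-0.001,-0.020,-0.001],[0,0,0]],[[-0.001,-0.030,-0.001],[0,0,0]],[[-0.001,-0.040,-0.001],[0,0,0]],[[-0.001,-0.050,-0.001],[0,0,0]]]'
python3 -m creep '[[[0,-0.010,0],[0,0,0]],[[0,-0.020,0],[0,0,0]],[[0,-0.030,0],[0,0,0]],[[0,-0.040,0],[0,0,0]],[[0,-0.050,0],[0,0,0]]]'
python3 -m creep '[[[0,-0.010,0],[0,0,0]],[[0,-0.020,0],[0,0,0]],[[0,-0.030,0],[0,0,0]],[[0,-0.040,0],[0,0,0]],[[0,-0.050,0],[0,0,0]]]'
python3 -m creep '[[[0,-0.010,0],[0,0,0]],[[0,-0.020,0],[0,0,0]],[[0,-0.030,0],[0,0,0]],[[0,-0.035,0],[0,0,0]],[[0,-0.035,0],[0,0,0]]]'
```

```text
t: 7.5
tool_pos: [0.6513, 0.042, 0.0641]
orientation: [-0.705, 0.71, -0.002, -0.001]
force: [-0.2, 0.1, 0.1]
opening: 0.0098
t: 8.0
tool_pos: [0.6512, -0.0088, 0.0641]
orientation: [-0.705, 0.71, -0.002, -0.001]
force: [-0.3, 0.1, 0.1]
opening: 0.0101
t: 8.5
tool_pos: [0.6512, -0.0596, 0.0641]
orientation: [-0.705, 0.71, -0.002, -0.001]
force: [-0.1, 0.5, 0.2]
opening: 0.01
t: 9.0
tool_pos: [0.6512, -0.096, 0.064]
orientation: [-0.704, 0.71, -0.002, -0.0]
force: [-0.1, 0.8, 0.3]
opening: 0.01
```

```bash
python3 -m creep '[[[0,0,0.03],[0,0,0]],[[0,0,0.06],[0,0,0]],[[0,0,0.08],[0,0,0]],[[0,0.04,0.08],[0,0,0]],[[-0.02,0.08,0.08],[0,0,0]]]'
python3 -m creep '[[[-0.03,0.03,0],[0,0,0]],[[-0.065,0.05,0],[0,0,0]],[[-0.10,0.080,0],[0,0,0]],[[-0.14,0.10,0],[0,0,0]],[[-0.18,0.110,0],[0,0,0]]]'
python3 -m creep '[[[-0.01,0.005,0],[0,0,0]],[[-0.017,0.008,0],[0,0,0]],[[-0.017,0.008,0],[0,0,0]]]'
python3 - <<'E'
from h import *
s=snapshot("scene");cv2.imwrite("pics/s5.png",cv2.resize(s["color"][150:290,200:380],None,fx=4,fy=4)[:,:,::-1])
o=get_obs();print(o["tool_pos"],R.from_quat(np.roll(o["orientation"],-1)).as_matrix().round(3)[:,0])
E
```

```text
t: 9.5
tool_pos: [0.6334, -0.0153, 0.1452]
orientation: [-0.705, 0.709, -0.002, 0.002]
force: [0.1, 1.3, -0.0]
opening: 0.0101
t: 10.0
tool_pos: [0.4515, 0.0976, 0.1455]
orientation: [-0.705, 0.709, -0.0, 0.001]
force: [-0.3, 1.1, 0.3]
opening: 0.0102
t: 10.3
tool_pos: [0.4349, 0.1062, 0.1459]
orientation: [-0.705, 0.709, 0.001, 0.001]
force: [0.3, -0.4, 0.7]
opening: 0.0101
[0.43575373 0.10571326 0.14583863] [ 1.    -0.002  0.003]
```

View pics/s5.png

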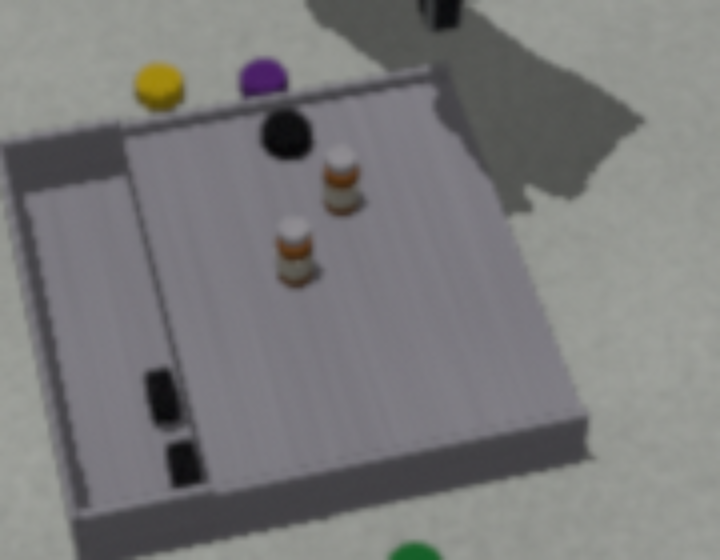

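Crop: cap0 (185,463) and cap1 (163,398) are both in the trough, and the vials haven't moved. Now cap2.

```bash
python3 -m creep '[[[0,0,-0.04],[0,0,0]],[[0,0,-0.07],[0,0,0]],[[0,0,-0.082],[0,0,0]],[[0,0,-0.082],[0,0,0]],[[0,0,-0.082],[0,0,0]]]'
python3 -m creep '[[[0,-0.010,0],[0,0,0]],[[0,-0.020,0],[0,0,0]],[[0,-0.030,0],[0,0,0]],[[0,-0.040,0],[0,0,0]],[[0,-0.040,0],[0,0,0]]]'
```

```text
t: 10.85
tool_pos: [0.4368, 0.1059, 0.0645]
orientation: [-0.706, 0.709, 0.001, 0.002]
force: [-0.0, -0.4, 0.8]
opening: 0.01
t: 11.35
tool_pos: [0.4367, 0.0636, 0.0645]
orientation: [-0.705, 0.709, -0.001, 0.003]
force: [0.5, 0.6, -0.6]
opening: 0.0102
```

```bash
python3 -m creep '[[[-0.002,-0.010,-0.001],[0,0,0]],[[-0.002,-0.020,-0.001],[0,0,0]],[[-0.002,-0.030,-0.001],[0,0,0]],[[-0.002,-0.040,-0.001],[0,0,0]],[[-0.001,-0.050,-0.001],[0,0,0]]]'
python3 -m creep '[[[0,-0.010,0],[0,0,0]],[[0,-0.020,0],[0,0,0]],[[0,-0.030,0],[0,0,0]],[[0,-0.040,0],[0,0,0]],[[0,-0.050,0],[0,0,0]]]'
python3 -m creep '[[[0,-0.010,0],[0,0,0]],[[0,-0.020,0],[0,0,0]],[[0,-0.030,0],[0,0,0]],[[0,-0.040,0],[0,0,0]],[[0,-0.050,0],[0,0,0]]]'
python3 -m creep '[[[0,-0.005,0],[0,0,0]],[[0,-0.009,0],[0,0,0]],[[0,-0.009,0],[0,0,0]]]'
python3 -m creep '[[[0,0,0.03],[0,0,0]],[[0,0,0.07],[0,0,0]],[[0,0,0.11],[0,0,0]],[[0,0,0.15],[0,0,0]],[[0,0,0.18],[0,0,0]]]'
python3 -m creep '[[[0,-0.04,0],[0,0,0]],[[0,-0.08,0],[0,0,0]],[[0,-0.12,0],[0,0,0]],[[0,-0.16,0],[0,0,0]],[[0,-0.16,0],[0,0,0]]]'
python3 - <<'E'
from h import *
s=snapshot("scene");cv2.imwrite("pics/s6.png",cv2.resize(s["color"][130:300,180:400],None,fx=3.5,fy=3.5)[:,:,::-1])
E
```

```text
t: 11.85
tool_pos: [0.4356, 0.0126, 0.0635]
orientation: [-0.705, 0.709, -0.001, 0.003]
force: [-0.7, -0.7, -0.2]
opening: 0.0097
t: 12.35
tool_pos: [0.4356, -0.0382, 0.0635]
orientation: [-0.705, 0.709, -0.001, 0.003]
force: [0.2, 0.3, 0.0]
opening: 0.0099
t: 12.85
tool_pos: [0.4356, -0.089, 0.0635]
orientation: [-0.705, 0.709, -0.001, 0.003]
force: [1.0, 0.7, 0.5]
opening: 0.0103
t: 13.15
tool_pos: [0.4356, -0.0985, 0.0634]
orientation: [-0.705, 0.709, -0.001, 0.003]
force: [-0.8, 0.3, -0.2]
opening: 0.0102
t: 13.65
tool_pos: [0.436, -0.0978, 0.2458]
orientation: [-0.705, 0.709, 0.0, 0.004]
force: [0.1, -0.9, 0.6]
opening: 0.0099
t: 14.15
tool_pos: [0.4349, -0.2633, 0.2454]
orientation: [-0.704, 0.71, -0.003, 0.006]
force: [-0.2, -0.3, -0.5]
opening: 0.0101
```

View pics/s6.png

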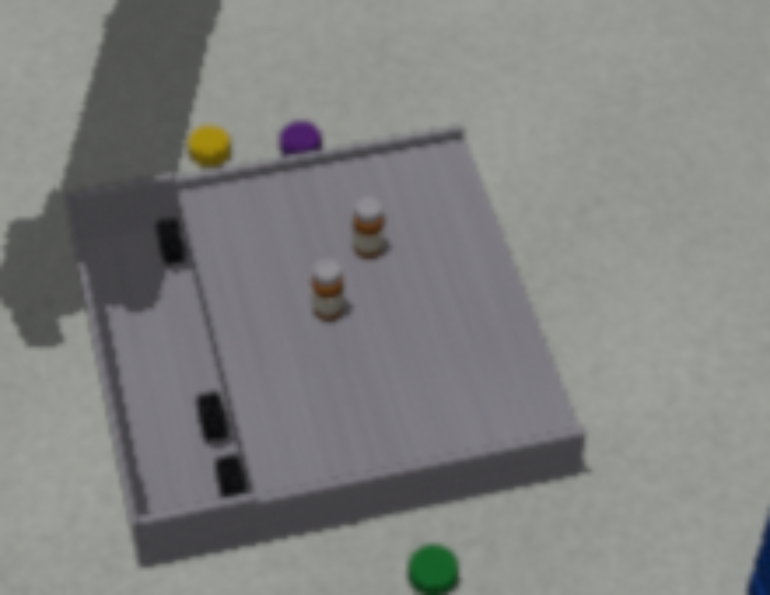

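Crop: all three caps are past the deck's edge line, at (171,241), (212,418) and (232,475), each standing on its rim in the trough. Both vials are standing and the look-alikes haven't moved. I'll do one numeric check from both cameras before handing in.

```bash
python3 - <<'E'
from h import *
q=[.5399,.0063,-1.5598]
for n,box in(("scene",(200,165,345,285)),("top",(245,157,350,258))):
    s=snapshot(n)
    for b,a in blobs(s,box,45,20):
        w=back(s,b,.02 if n=="scene" else .036);d=w[:2]-q[:2];c,k=np.cos(q[2]),np.sin(q[2]);print(n,b.round(1),a,"tray",np.round([c*d[0]+k*d[1],-k*d[0]+c*d[1]],4))
    if n=="top": cv2.imwrite("pics/t7.png",cv2.resize(s["color"][132:272,225:370],None,fx=4.2,fy=4.2)[:,:,::-1])
E
```

```text
scene [228.3 198.7] 78 tray [ 0.1098 -0.1037]
scene [240.4 249.2] 81 tray [0.1105 0.0589]
scene [245.5 265.7] 70 tray [0.1081 0.1078]
top [330.2 170.7] 44 tray [0.1071 0.1038]
top [329.3 189.6] 50 tray [0.109  0.0514]
top [324.4 248.7] 62 tray [ 0.109  -0.1076]
```

View pics/t7.png

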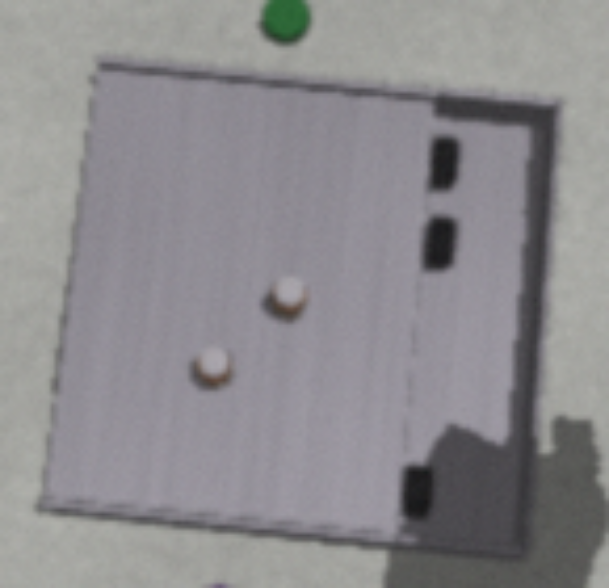

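In the top view the caps are at crop (444,163), (440,243) and (417,491). Both cameras put their centres about 8–10 mm past the edge, standing on the trough floor against its wall. The vials are still at (289,294) and (212,366). Handing in.

```bash
python3 -c "from bench import *; print(hand_in())"
```

```text
the job is handed in; nothing more can be done
None
```

All three black caps are in the trough, and I handed the job in at about 14 s of the 64 s allowed. I pushed each one separately along the deck with the nearly closed fingers (about 10 mm open). The measured forces stayed within about 3 N, and no cap was pinched or lifted.

- **Caps:** the last pictures from both cameras put the cap centres at x ≈ 107–110 mm in the tray's frame, past the 100 mm edge. They stand on their rims against the deck-side wall rather than lying flat. cap1, the first one in, kept its place through the later pushes.
- **Vials and look-alikes:** both vials are standing where they were, to within about a pixel in the top view. The green, purple and yellow caps did not move in the pictures I viewed.
- **Bystanders:** I did not re-measure the reagent bottle, beaker, slide box or pot. The arm crossed the bench about 0.25 m up, well above the pot and slide box on its side.
- **Corrections and disagreements:** before the first push the tool settled about 5 mm sideways and 4 mm low, so I backed off and corrected it. The two cameras disagreed by 2–3 mm on the caps' starting positions. They differed by about 13 mm on the vials, probably because of my hand-picked pixels in the scene view, so I used the top view for those.

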